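# Purge the welding bench

## Robot

A 6-joint arm with a two-finger parallel gripper is mounted at the origin on the work surface. World frame = base frame: x ahead of the robot, y to its left, z up, the work surface at z = 0. Lengths are in mm, angles in degrees, forces in N, time in s.
With the tool pointing down it reaches from about 300 to 850 mm from the base axis. Payload 4.2 kg.
Tool frame: the origin (TCP) lies midway between the tips of the shut fingers; the grasp point (between the pads) lies 19 mm behind it (env.grip_point_offset is the distance from the TCP to the grasp point, in mm); z points along the fingers, x is the direction in which the jaws open and shut, and the axes are right-handed (so a half turn about z gives the same grasp; the last joint's range is limited). The gripper opens to 91 mm and grips with 3 to 60 N. Pads are 32 mm wide; open, the fingers measure 118 mm over their backs; the gripper's body (76 mm by 178 mm) begins 60 mm behind the grasp point.
Start: joints at [65.26, 18.312, 89.639, -0, 72.044, -1.146], TCP at [230.153, 526.947, 213.976] pointing down, gripper open.
Joint ranges: [-177.97, 177.97], [-48.28, 115.42], [12.27, 149.76], [-77.06, 257.06], [2.81, 150.46], [-146.56, 146.56]. Speed limits (degrees/s): [147.25, 147.25, 180, 180, 180, 180].

## Interface

Orientations are given as [roll, pitch, yaw] about the fixed x, y, z axes, in that order (R = Rz(yaw) Ry(pitch) Rx(roll)).
In Python, from workcell import env gives the robot as it stands.
- The arm moves only by the shell command python3 -m pendant 'ROWS' [FORCE]. ROWS is JSON, a list of rows, each an object with "xyz": the shift along the tool's x, y, z in m, a list of three; "roll": the turn about the tool's z in degrees; "jaw": the closure, from 0 (fully open) to 1 (shut). A call has exactly 8 rows; each row is the pose to reach, as a shift and turn from the pose commanded when the call began, along the tool's axes at that moment; what a row does not reach only later rows make up. A row lasts 1/8 s, in which the tool goes at most 62.5 mm and 10.7 degrees, less where a joint would pass 70% of its speed; a pose out of reach is approached as far as the arm can. A call with a gripper value outside its range is refused whole. The fingers move at their own pace and stop on an object; FORCE is the grip in N (left out, the last holds). Time passes only in rows, so rows that repeat a pose let the fingers close, or fill a call up. It gives the time, the measured TCP pose, the force and the opening at its end, in the units of the state.
- env.state(): the state, without advancing time (a new reading comes with each control period).
- env.grab_frame(name): name is "scene" or "top" or "wrist"; returns (picture, depth): 480x640x3 uint8, blue, green, red; 480x640 float32, mm along the optical axis (not along the pixel's ray), 0 where there is no reading.
- env.camera_params(name): a dict with "camera_matrix" (3x3 intrinsics, pixels), "cam_to_world" (4x4, takes a point from camera to world coordinates); the wrist camera has in their place "hand_eye" (4x4, takes a point from camera to tool coordinates, whose origin is the TCP and whose axes are the tool frame's). Camera axes: x right, y up, looking along -z (the intrinsics and any distortion apply to the point x, -y, -z); pixel columns grow to the right and rows downward; lengths in mm; the calibration is good to about 2 mm. A picture is of the moment at which its call begins: read the wrist's pose just before it. camera_params takes no time and is no camera call.
- env.job_done(): hands the job in, once; it reports no verdict.
The state is a dict: "time_s": time; "qpos": joint angles; "qvel": joint speeds; "effort": joint torques, N m; "ee_pos": TCP position; "ee_rot": TCP orientation; "force": force on the tool from outside, world axes, zero at the start; "torque": the same for the moment, N m; "gripper_width": finger opening in mm.
Only numpy, scipy, OpenCV 4.12 (cv2) and the standard library are available. Lean on these libraries where they do the work, as an engineer would, in place of code of your own. Each camera call takes 0.05 s, during which the arm holds its last target. There are 200 camera calls.

## Task

Purge the bench's fume duct: turn the black fan dial on the blue box until its white pointer line is on the green mark and let go of it, then pull the red grip of the damper's sprung rod straight out until the mouth of the dark sleeve lies within the rod's yellow band, without hauling it on to its end stop. Finish while holding the rod there with the gripper, keeping still, since its spring closes the damper as soon as it is let go. Leave the wire brush, red magnet square, steel coupon and spray can where they are.

Things in the scene. Friction and masses are not known exactly. Their poses are not given: they have to be found in the camera images.
- fan_box: Blue fan control box, fixed to the bench, 220 x 160 x 70 mm high. Origin on the bench; the box spans x -190 to +30 mm and y -80 to +80 mm of its frame (z up, -x roughly towards the robot). Its dial stands on top with its axis at x = -120 mm, y = 0, amid a white scale disc with black ticks and one broad green mark.
- fan_dial_grip (a point): Point on the dial's vertical turning axis at the height to grip (about 107 mm above the bench), 8 mm below the top of the grip bar. The dial is a black bar 46 mm long, 14 mm wide and 32 mm high, centred on the axis, on a disc 48 mm in diameter; a white line on the top of one half of the bar is the pointer. The bar lies along the x axis of this point and the pointer end is towards -x of it; the point turns with the dial.
- fan_dial (a joint): Angle of the fan dial, rad, growing clockwise seen from above, 0 to 4.71. It reads 1.885 with the pointer on the middle of the green mark (the mark is about 0.17 rad wide) and starts between 0.45 and 1.3. At reading q the pointer direction, in the fan box's frame, is at the angle 2.356 - q (counter-clockwise from +x). Stiff with friction (about 0.04 N m); it stays where it is left.
- damper: Grey damper housing on an aluminium duct stub, fixed to the bench, 110 x 110 x 104 mm high on a 130 mm square foot, with a yellow plate on top. Origin on the bench under its centre, z up; the rod comes out along -x of its frame, roughly towards the robot.
- sleeve_mouth (a point): Centre of the open end of the dark steel sleeve (22 mm diameter) out of which the rod is pulled; 60 mm above the bench, 100 mm from the housing's centre along its -x.
- rod_grip (a point): Grip point of the red upright grip on the end of the sprung rod, 100 mm above the bench. The grip is 22 mm thick along the pull direction, 30 mm wide across it, and reaches from 48 mm to 120 mm above the bench; this point lies 20 mm below its top. With the rod home it is 60 mm out from the sleeve mouth. It moves with the rod; -x of its frame is the pull direction.
- pull_rod (a joint): How far the bright steel rod (12 mm diameter) is pulled out, m; 0 is home, 0.100 the end stop. The yellow band is 12 mm long and is hidden in the sleeve at home: its near edge shows at 0.059 and its middle is at the sleeve mouth at 0.065. An inner spring pulls it back with about 4 N at home, rising by 1 N per 10 mm to about 10.5 N at the band; it starts home.
- wire_brush: Wooden wire brush, 250 x 28 x 26 mm, lying bristles up on the bench along its x axis; origin under its centre. Not to be disturbed.
- magnet_square: Red triangular welding magnet, about 110 x 130 x 18 mm, lying flat; origin under the middle of its 110 mm leg. Not to be disturbed.
- coupon: Flat steel weld coupon, 100 x 60 x 6 mm with dark beads; origin under its centre. Not to be disturbed.
- spray_can: Spray can, 56 mm diameter, 130 mm high, standing; origin under its centre. Not to be disturbed.

How it is judged (in metres and radians):
On the way, in this order (a step that is already met when the one before it is completed fails the run):
1. the dial's pointer is on the green mark and the dial is let go, the rod still home (value of joint fan_dial between 1.765 and 2.005 rad and contact force between the fingers and fan_dial below 0.2 N and value of joint pull_rod below 0.02 m), for 0.3 s.
2. the rod is pulled out to its yellow band and held (value of joint pull_rod between 0.059 and 0.071 m and contact force between the fingers and pull_rod above 2 N), for 0.3 s.
At the end, for the whole second after the job is handed in: The gripper's fingers still hold the rod's grip (over 2 N of contact) with the rod still and pulled 65 mm out, within 6 mm, so that the sleeve mouth lies within the yellow band; the dial is left within 0.12 rad of the middle of the green mark; the bystanders are where they were, within 25 mm (all of step 2 and value of joint fan_dial between 1.765 and 2.005 rad and velocity of joint pull_rod between -0.01 and 0.01 m/s); the arm keeps its last pose, push and grip.
It fails at once if the rod is hauled to its end stop (past 95 mm) (value of joint pull_rod above 0.095 m).
It fails at once if the wire brush is disturbed (moved more than 25 mm) (distance of wire_brush from where it was at the start of the episode above 0.025 m).
It fails at once if the magnet square is disturbed (moved more than 25 mm) (distance of magnet_square from where it was at the start of the episode above 0.025 m).
It fails at once if the coupon is disturbed (moved more than 25 mm) (distance of coupon from where it was at the start of the episode above 0.025 m).
It fails at once if the spray can is disturbed (moved more than 25 mm) (distance of spray_can from where it was at the start of the episode above 0.025 m).
It also fails if it takes over 48 s, if anything falls off the work surface, if the arm or the gripper's body presses on something with over 40 N, if the wrist force passes 120 N, or if a joint passes its speed limit or range.

## Working session

There is one attempt and no reset: what is moved stays moved. The work goes in short steps, Python scripts to look and compute and a shell command to move; the robot and the scene stay as the last step left them, time stands still between calls to the robot, and variables do not carry over. Pictures are saved under pics/ and viewed, about 8 in all and at most 12, crops included, and the job is handed in when it is done.

```bash
mkdir -p pics
cat > h.py <<'E'
import numpy as np, cv2
from workcell import env
from scipy.spatial.transform import Rotation as R
def grab(name,tag):
    s=env.state(); im,d=env.grab_frame(name); p=env.camera_params(name)
    if 'cam_to_world' in p: T=np.array(p['cam_to_world'])
    else:
        W=np.eye(4); W[:3,:3]=R.from_euler('xyz',s['ee_rot'],degrees=True).as_matrix(); W[:3,3]=s['ee_pos']; T=W@np.array(p['hand_eye'])
    np.savez(f'pics/{tag}.npz',im=im,d=d,K=p['camera_matrix'],T=T,dist=np.array(p.get('distortion',p.get('dist_coeffs',[0,0,0,0,0])),float)); cv2.imwrite(f'pics/{tag}.png',im); return im,d
def ray(tag,u,v):
    f=np.load(f'pics/{tag}.npz'); x=cv2.undistortPoints(np.array([[[u,v]]],float),f['K'],f['dist'])[0,0]
    return f, np.array([x[0],-x[1],-1])
def pt(tag,u,v):
    f,r=ray(tag,u,v); d=f['d'][int(v)-1:int(v)+2,int(u)-1:int(u)+2]; d=np.median(d[d>0]) if (d>0).any() else 0
    return (f['T']@np.r_[r*d,1])[:3].round(1)
def ptz(tag,u,v,z):
    f,r=ray(tag,u,v); T=f['T']; w=T[:3,:3]@r; return (T[:3,3]+w*(z-T[2,3])/w[2]).round(1)
E
python3 - <<'E'
from h import *
print(env.state()); print(env.camera_params('top')); print(env.camera_params('wrist').keys(), env.grip_point_offset)
grab('top','top0'); grab('scene','scene0')
E
```

```text
{'time_s': 0.0, 'qpos': array([ 6.52613291e+01,  1.83503077e+01,  8.97074186e+01, -9.26418178e-04,
        7.20458658e+01, -1.14624050e+00]), 'qvel': array([-0.03038461, -0.03037691, -0.09451508,  0.06265008, -0.05371462,
        0.05382696]), 'effort': array([-1.80700987e-03, -4.12476611e+01, -2.31970793e+01,  7.22609460e-02,
        4.57970705e-02, -1.23285886e-04]), 'ee_pos': array([229.91680329, 526.45563911, 213.12681464]), 'ee_rot': array([-1.79998808e+02,  1.03588994e-01,  6.64078570e+01]), 'force': array([-0.22095352,  0.76584649,  0.30084903]), 'torque': array([-0.00741615,  0.01119279, -0.01657097]), 'gripper_width': 91.15963338799178}
{'camera_matrix': array([[440.65655932,   0.        , 317.29338497],
       [  0.        , 440.65655932, 239.43517495],
       [  0.        ,   0.        ,   1.        ]]), 'cam_to_world': array([[-8.04431484e-03,  9.92997853e-01, -1.17858194e-01,
         4.45616389e+02],
       [-9.99603735e-01, -1.11647954e-02, -2.58402971e-02,
        -3.89791387e+01],
       [-2.69752222e-02,  1.17603623e-01,  9.92694175e-01,
         1.32575622e+03],
       [ 0.00000000e+00,  0.00000000e+00,  0.00000000e+00,
         1.00000000e+00]])}
dict_keys(['camera_matrix', 'hand_eye']) 18.8
```

View pics/top0.png

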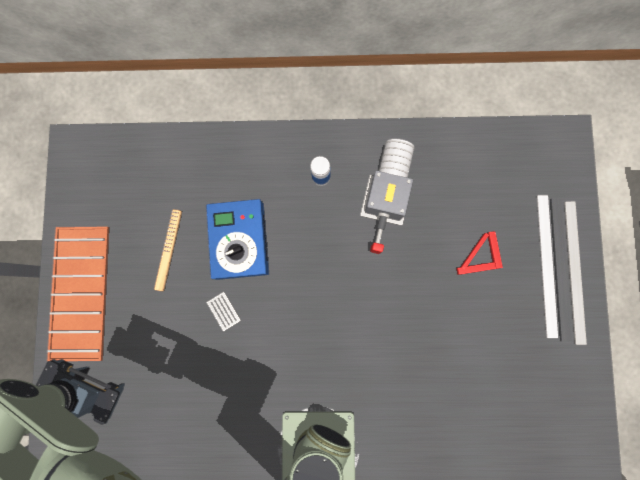

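View pics/scene0.png

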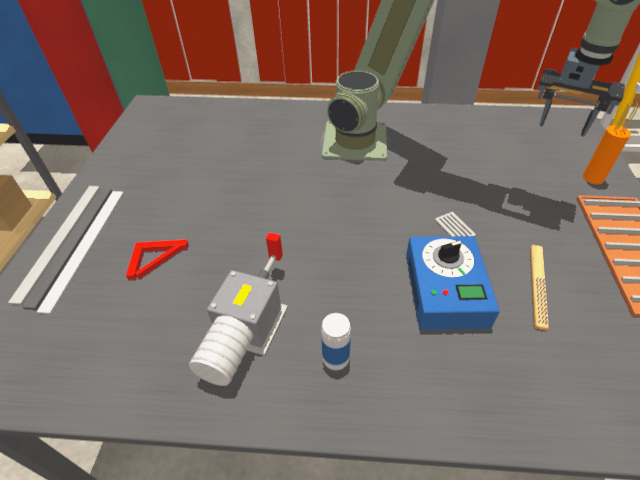

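The top view shows the fan box with its dial at about (237,252), the damper at (390,195) and the red grip at (377,248). The can (320,170), brush, coupon and square are all clear of the tool paths. I'll enlarge the dial and the damper.

Run:
```python
from h import *
im=cv2.imread('pics/top0.png')
a=cv2.resize(im[190:290,195:280],None,fx=5,fy=5,interpolation=cv2.INTER_CUBIC)[:500]
b=cv2.resize(im[160:260,350:420],None,fx=5,fy=5,interpolation=cv2.INTER_CUBIC)
cv2.imwrite('pics/c1.png',np.hstack([a,b]))
for n,u,v in [('dialtop',237,252),('griptop',377,247),('yellow',390,192)]: print(n,pt('top0',u,v))
```

```text
dialtop [557.7 217.6 104.9]
griptop [ 566.1 -171.1  119.7]
yellow [ 722.7 -212.9  105. ]
```

View pics/c1.png

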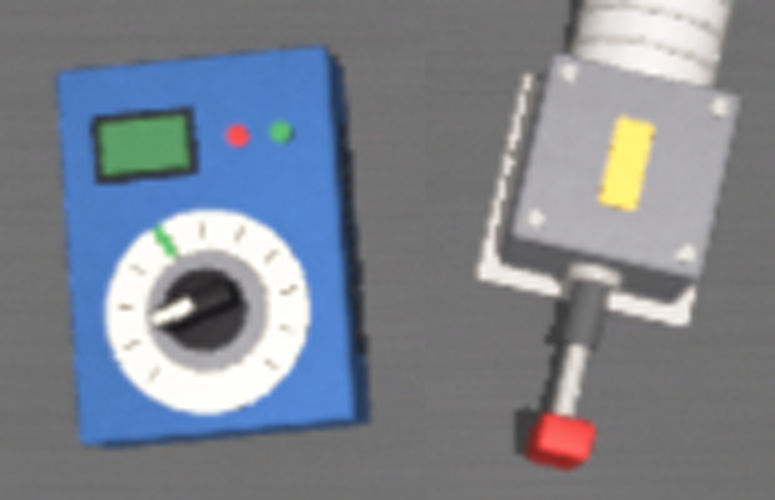

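The crop shows the box's top corners at crop pixels (58,72), (325,46), (352,422) and (82,446). The scale disc is centred at (208,311), the green mark is at (166,242), and the bar runs from its pointer end at (156,319) to (240,293). The grip top is centred near (565,437).

Run:
```python
from h import *
P=lambda x,y,z:ptz('top0',194.6+x/5,189.6+y/5,z)
c=[P(*q,70) for q in [(58,72),(325,46),(352,422),(82,446)]]; print(c)
ax=(c[0]+c[1]-c[2]-c[3]); print('box x dir',np.degrees(np.arctan2(ax[1],ax[0])), [np.linalg.norm(c[i]-c[(i+1)%4]) for i in range(4)])
o=P(208,311,71); yb=np.degrees(np.arctan2(ax[1],ax[0]))
cen=sum(c)/4; e=np.array([np.cos(np.radians(yb)),np.sin(np.radians(yb))]); print('axis from box',cen[:2]-40*e,'disc',o)
g=P(166,242,71)-o; print('green ang rel',np.degrees(np.arctan2(g[1],g[0]))-yb,'expect',np.degrees(2.356-1.885))
a=P(156,319,115);b=P(240,293,115);d=a-b;print('bar',(a+b)/2,np.linalg.norm(d)); t=np.degrees(np.arctan2(d[1],d[0])); print('pointer world',t,'reading',2.356-np.radians(t-yb))
Q=lambda x,y,z:ptz('top0',349.6+(x-425)/5,189.6+y/5,z)
gt=Q(565,437,120); y=Q(628,164,104.); print('grip',gt,'plate',y); v=y-gt; print('damper x dir',np.degrees(np.arctan2(v[1],v[0])),np.linalg.norm(v[:2]))
p=[Q(*q,104) for q in [(548,58),(737,97),(694,275),(516,232)]]; print(p, sum(p)/4); ax=p[0]+p[1]-p[2]-p[3]; print(np.degrees(np.arctan2(ax[1],ax[0])))
```

```text
[array([702.5, 317.2,  70. ]), array([715.8, 160.9,  70. ]), array([497.1, 143.8,  70. ]), array([484.8, 298.6,  70. ])]
box x dir 4.676706482693582 [np.float64(156.86484628494682), np.float64(219.36749987179041), np.float64(155.28789392608815), np.float64(218.4931349035937)]
axis from box [560.18317534 226.86366719] disc [561.4 227.   71. ]
green ang rel 27.136581626481654 expect 26.986312150661767
bar [560.2 223.3 115. ] 48.657579060203965
pointer world 106.72180162633724 reading 0.574977104232542
grip [ 484.1 -170.8  120. ] plate [ 636.3 -211.3  104. ]
damper x dir -14.90095316736127 157.4963174172653
[array([ 697.1, -168.1,  104. ]), array([ 673.5, -273.1,  104. ]), array([ 573.6, -246. ,  104. ]), array([ 598.7, -148.1,  104. ])] [ 635.725 -208.825  104.   ]
-13.361244092859078
```

```bash
cat >> h.py <<'E'
def to(xyz,yaw):
    s=env.state(); M=R.from_euler('xyz',s['ee_rot'],degrees=True).as_matrix()
    c=np.degrees(np.arctan2(M[1,0],M[0,0])); print('shift m',(M.T@(np.array(xyz)-s['ee_pos'])/1000).round(4),'roll',round((c-yaw+90)%180-90,1),'pos',s['ee_pos'].round(1),'yaw',round(c,1),'t',s['time_s'])
E
python3 - <<'E'
from h import *
Q=lambda x,y,z:ptz('top0',349.6+(x-425)/5,159.6+y/5,z)
gt=Q(565,437,120); y=Q(628,164,104.); print('grip',gt,'plate',y); v=y-gt; print('dir',np.degrees(np.arctan2(v[1],v[0])),np.linalg.norm(v[:2]))
p=[Q(*q,104) for q in [(548,58),(737,97),(694,275),(516,232)]]; print(sum(p)/4); ax=p[0]+p[1]-p[2]-p[3]; print(np.degrees(np.arctan2(ax[1],ax[0])))
to([560.5,226,190],16.7)
E
```

```text
grip [ 566.  -172.8  120. ] plate [ 721.7 -213.6  104. ]
dir -14.68377217658407 160.95691970213647
[ 721.175 -211.125  104.   ]
-13.264290808380018
shift m [-0.1431  0.4232  0.0234] roll 49.7 pos [229.9 526.5 213.2] yaw 66.4 t 0.1
```

```bash
python3 -m pendant '[{"xyz":[-0.018,0.053,0.003],"roll":6,"jaw":0},{"xyz":[-0.036,0.106,0.006],"roll":12.5,"jaw":0},{"xyz":[-0.054,0.159,0.009],"roll":19,"jaw":0},{"xyz":[-0.072,0.212,0.012],"roll":25,"jaw":0},{"xyz":[-0.09,0.265,0.015],"roll":31,"jaw":0},{"xyz":[-0.108,0.318,0.018],"roll":37.5,"jaw":0},{"xyz":[-0.126,0.371,0.021],"roll":44,"jaw":0},{"xyz":[-0.143,0.423,0.0235],"roll":49.7,"jaw":0}]' 30
python3 - <<'E'
from h import *
im,d=grab('wrist','w1'); to([560.5,226,88],16.7)
E
```

```text
time_s: 1.1
ee_pos: [561.5, 225.1, 189.9]
ee_rot: [-180.0, 0.0, 16.5]
force: [-0.5, 0.7, 0.2]
gripper_width: 91.2
shift m [-0.0045 -0.0076  0.1013] roll -0.5 pos [566.6 220.3 189.3] yaw 16.2 t 1.15
```

View pics/w1.png

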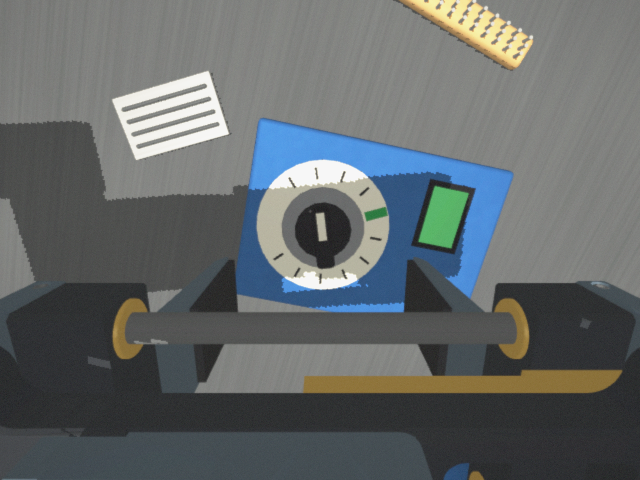

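The wrist view shows the scale disc at (323,225), the pointer line from (320,212) to (323,242), the green mark at (376,214) and the far end of the bar near (325,262).

Run:
```python
from h import *
im=cv2.imread('pics/w1.png'); cv2.imwrite('pics/c2.png',cv2.resize(im[150:300,240:410],None,fx=4,fy=4,interpolation=cv2.INTER_CUBIC))
print(ptz('w1',323,225,71), ptz('w1',320,212,115),ptz('w1',323,242,115),ptz('w1',325,266,115),ptz('w1',376,214,71)); to([560.5,226,88],16.7)
```

```text
[561.2 231.9  71. ] [553.1 250.7 115. ] [561.7 229.4 115. ] [568.6 211.5 115. ] [602.3 254.3  71. ]
shift m [-0.0045 -0.0076  0.1013] roll -0.5 pos [566.6 220.3 189.3] yaw 16.2 t 1.15
```

View pics/c2.png

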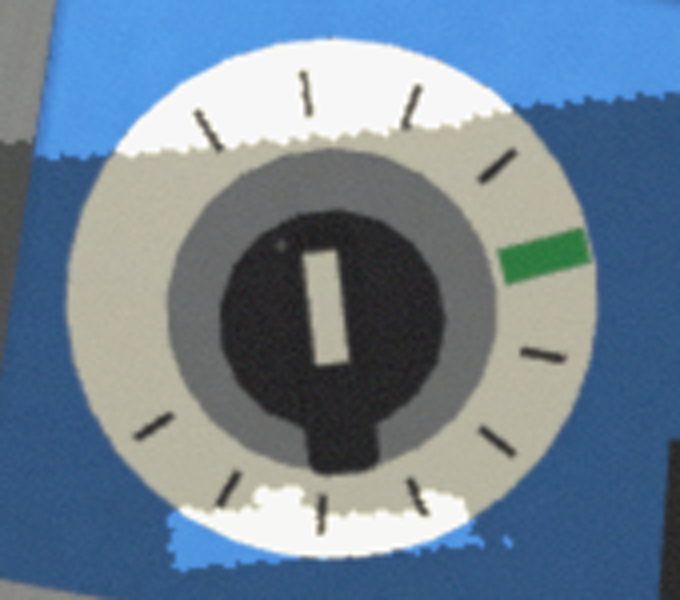

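The arm was still settling when that picture was taken. I'll centre and lower a little, then measure again at rest.

```bash
python3 -m pendant '[{"xyz":[-0.001,0.0,0.02],"roll":0,"jaw":0},{"xyz":[-0.001,0.0,0.03],"roll":0,"jaw":0},{"xyz":[-0.001,0.0,0.03],"roll":0,"jaw":0},{"xyz":[-0.001,0.0,0.03],"roll":0,"jaw":0},{"xyz":[-0.001,0.0,0.03],"roll":0,"jaw":0},{"xyz":[-0.001,0.0,0.03],"roll":0,"jaw":0},{"xyz":[-0.001,0.0,0.03],"roll":0,"jaw":0},{"xyz":[-0.001,0.0,0.03],"roll":0,"jaw":0}]'
python3 - <<'E'
from h import *
grab('wrist','w2'); to([560.5,226,88],16.7)
im=cv2.imread('pics/w2.png'); cv2.imwrite('pics/c3.png',cv2.resize(im[120:300,220:440],None,fx=3.5,fy=3.5,interpolation=cv2.INTER_CUBIC)[:600,:800])
E
```

```text
time_s: 2.15
ee_pos: [559.6, 226.3, 160.5]
ee_rot: [-180.0, -0.0, 16.7]
force: [-0.3, -0.4, 0.7]
gripper_width: 91.3
shift m [0.0008 0.0005 0.0725] roll 0.0 pos [559.6 226.3 160.5] yaw 16.7 t 2.2
```

View pics/c3.png

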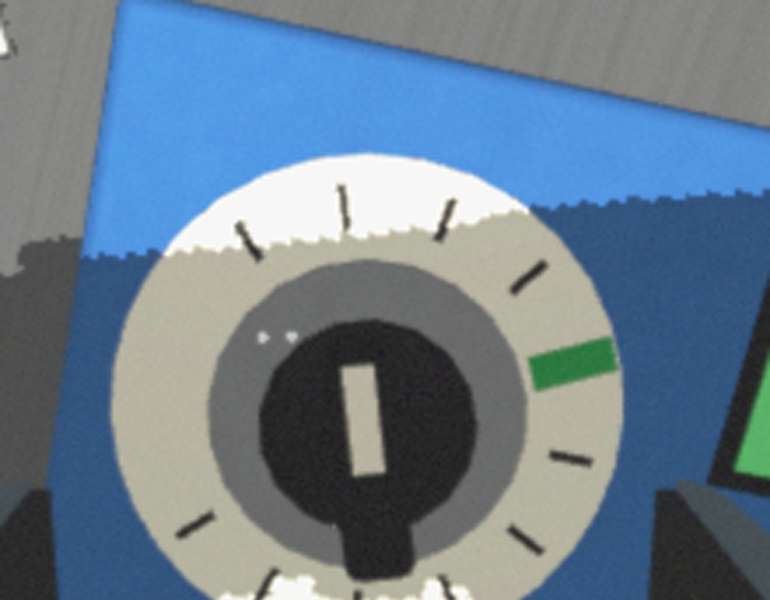

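At rest the crop shows the scale disc centred at about (367,405), the pointer line from (358,366) to (370,476), the green mark from (533,375) to (615,354), and the bar's end near (378,575).

Run:
```python
from h import *
P=lambda x,y,z:ptz('w2',219.6+x/3.5,119.6+y/3.5,z)
ang=lambda a,b:np.degrees(np.arctan2((b-a)[1],(b-a)[0]))
a,b,c=P(358,366,115),P(370,476,115),P(378,577,115)
print('line',a,b,'end',c,'ang',ang(b,a),ang(c,a),np.linalg.norm(c-a))
print('disc',P(367,405,71),P(367,405,72),'green',ang(P(533,375,71),P(615,354,71)),ang(P(367,405,71),P(574,364,71)))
print('left box edge',ang(P(50,480,70),P(120,5,70)),'mid bar',(a+c)/2)
```

```text
line [553.  250.1 115. ] [561.4 230.2 115. ] end [569.  210.8 115. ] ang 112.88512129141635 112.1524514453005 42.432181183625225
disc [560.7 232.2  71. ] [560.6 232.4  72. ] green 31.908106935652945 28.358355984515207
left box edge 94.97910584399831 mid bar [561.   230.45 115.  ]
```

The jaw yaw should be about 22.5°, the axis is at about (560.7, 229), and the dial reads about 0.48, so the turn needed is about 80.7° clockwise. I'll descend and close.

```bash
python3 -m pendant '[{"xyz":[0.0018,-0.0023,0.02],"roll":-3,"jaw":0},{"xyz":[0.0018,-0.0023,0.045],"roll":-5.8,"jaw":0},{"xyz":[0.0018,-0.0023,0.065],"roll":-5.8,"jaw":0},{"xyz":[0.0018,-0.0023,0.072],"roll":-5.8,"jaw":0},{"xyz":[0.0018,-0.0023,0.072],"roll":-5.8,"jaw":0.6},{"xyz":[0.0018,-0.0023,0.072],"roll":-5.8,"jaw":1},{"xyz":[0.0018,-0.0023,0.072],"roll":-5.8,"jaw":1},{"xyz":[0.0018,-0.0023,0.072],"roll":-5.8,"jaw":1}]' 25
```

```text
time_s: 3.2
ee_pos: [560.9, 229.1, 89.0]
ee_rot: [-180.0, -0.1, 22.5]
force: [-0.3, -0.7, 0.9]
gripper_width: 54.0
```

```bash
python3 -m pendant '[{"xyz":[0,0,0],"roll":0,"jaw":1},{"xyz":[0,0,0],"roll":0,"jaw":1},{"xyz":[0,0,0],"roll":0,"jaw":1},{"xyz":[0,0,0],"roll":0,"jaw":1},{"xyz":[0,0,0],"roll":0,"jaw":1},{"xyz":[0,0,0],"roll":0,"jaw":1},{"xyz":[0,0,0],"roll":0,"jaw":1},{"xyz":[0,0,0],"roll":0,"jaw":1}]'
```

```text
time_s: 4.2
ee_pos: [562.0, 229.5, 88.6]
ee_rot: [180.0, -0.2, 22.5]
force: [5.7, 1.8, -3.5]
gripper_width: 13.7
```

```bash
python3 -m pendant '[{"xyz":[0.0015,0,0],"roll":10,"jaw":1},{"xyz":[0.0015,0,0],"roll":20,"jaw":1},{"xyz":[0.0015,0,0],"roll":30,"jaw":1},{"xyz":[0.0015,0,0],"roll":40,"jaw":1},{"xyz":[0.0015,0,0],"roll":50.5,"jaw":1},{"xyz":[0.0015,0,0],"roll":61,"jaw":1},{"xyz":[0.0015,0,0],"roll":71,"jaw":1},{"xyz":[0.0015,0,0],"roll":81,"jaw":1}]'
python3 -m pendant '[{"xyz":[0,0,0],"roll":0,"jaw":1},{"xyz":[0,0,0],"roll":0,"jaw":1},{"xyz":[0,0,0],"roll":0,"jaw":1},{"xyz":[0,0,0],"roll":0,"jaw":0},{"xyz":[0,0,0],"roll":0,"jaw":0},{"xyz":[0,0,0],"roll":0,"jaw":0},{"xyz":[0,0,0],"roll":0,"jaw":0},{"xyz":[0,0,0],"roll":0,"jaw":0}]'
python3 -m pendant '[{"xyz":[0,0,0],"roll":0,"jaw":0},{"xyz":[0,0,-0.02],"roll":0,"jaw":0},{"xyz":[0,0,-0.05],"roll":0,"jaw":0},{"xyz":[0,0,-0.08],"roll":0,"jaw":0},{"xyz":[0,0,-0.1],"roll":0,"jaw":0},{"xyz":[0,0,-0.1],"roll":0,"jaw":0},{"xyz":[0,0,-0.1],"roll":0,"jaw":0},{"xyz":[0,0,-0.1],"roll":0,"jaw":0}]'
python3 - <<'E'
from h import *
grab('wrist','w3'); im=cv2.imread('pics/w3.png'); cv2.imwrite('pics/c4.png',cv2.resize(im[120:330,200:460],None,fx=2.8,fy=2.8,interpolation=cv2.INTER_CUBIC))
to([560,-171,190],-14)
E
```

```text
time_s: 5.2
ee_pos: [562.1, 229.5, 88.5]
ee_rot: [-180.0, -0.0, -58.8]
force: [1.6, -0.2, -0.9]
gripper_width: 14.1
time_s: 6.2
ee_pos: [562.0, 229.6, 88.4]
ee_rot: [180.0, 0.0, -58.5]
force: [-0.4, -0.3, -0.0]
gripper_width: 60.9
time_s: 7.2
ee_pos: [561.4, 229.4, 187.1]
ee_rot: [179.9, 0.0, -58.5]
force: [-0.9, 0.6, 1.4]
gripper_width: 91.1
shift m [ 0.3406  0.2105 -0.0025] roll -44.5 pos [561.5 229.4 187.2] yaw -58.5 t 7.25
```

View pics/c4.png

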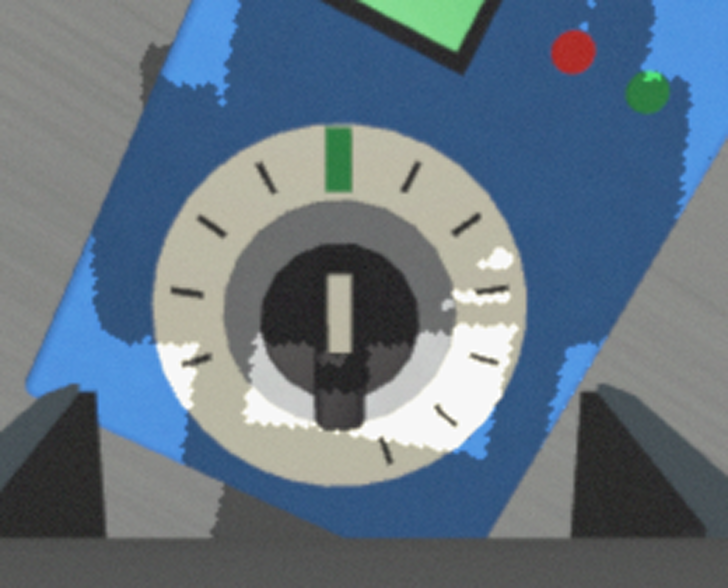

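The pointer now lies straight along the green mark: line at x≈340, mark at x≈339. Step 1 is done. Next I'll go above the rod grip.

```bash
python3 -m pendant '[{"xyz":[0.043,0.0265,0],"roll":-5.5,"jaw":0},{"xyz":[0.086,0.053,0],"roll":-11,"jaw":0},{"xyz":[0.129,0.0795,0],"roll":-16.5,"jaw":0},{"xyz":[0.172,0.106,0],"roll":-22,"jaw":0},{"xyz":[0.215,0.1325,0],"roll":-27.5,"jaw":0},{"xyz":[0.258,0.159,0],"roll":-33,"jaw":0},{"xyz":[0.3,0.185,0],"roll":-38.5,"jaw":0},{"xyz":[0.3406,0.2105,0],"roll":-44.5,"jaw":0}]'
python3 -m pendant '[{"xyz":[0,0,0],"roll":0,"jaw":0},{"xyz":[0,0,0],"roll":0,"jaw":0},{"xyz":[0,0,0],"roll":0,"jaw":0},{"xyz":[0,0,0],"roll":0,"jaw":0},{"xyz":[0,0,0],"roll":0,"jaw":0},{"xyz":[0,0,0],"roll":0,"jaw":0},{"xyz":[0,0,0],"roll":0,"jaw":0},{"xyz":[0,0,0],"roll":0,"jaw":0}]'
python3 - <<'E'
from h import *
grab('wrist','w4'); to([566,-171,81],-14)
E
```

```text
time_s: 8.25
ee_pos: [560.2, -172.4, 187.8]
ee_rot: [-180.0, 0.0, -13.8]
force: [1.0, -0.6, -0.6]
gripper_width: 91.3
time_s: 9.25
ee_pos: [560.5, -170.8, 188.4]
ee_rot: [-180.0, 0.0, -14.0]
force: [-0.7, 0.3, -0.3]
gripper_width: 91.1
shift m [ 0.0053 -0.0012  0.1074] roll 0.0 pos [ 560.6 -170.8  188.4] yaw -14.0 t 9.3
```

View pics/w4.png

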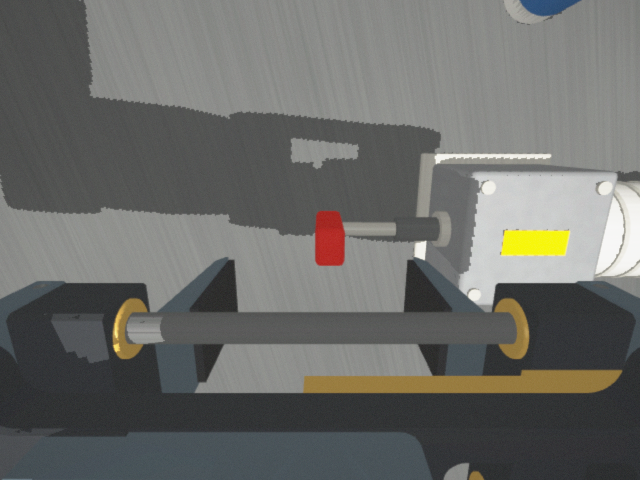

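The red grip's top face runs about x 317–345, y 229–265. The rod lies level from (350,228) to the sleeve at (400–440,229), parallel to the tool's x axis.

Run:
```python
from h import *
for y in (229,265): print(ptz('w4',317,y,120),ptz('w4',345,y,120))
g=ptz('w4',331,247,120); print('grip',g)
a,b=ptz('w4',350,228.5,60),ptz('w4',438,229,60); m=ptz('w4',396,229,60); print('rod',a,b,np.degrees(np.arctan2((b-a)[1],(b-a)[0])),'mouth',m,'grip->mouth',np.linalg.norm((m-g)[:2]))
p,q=ptz('w4',488,188,104),ptz('w4',604,188,104);print(np.degrees(np.arctan2((q-p)[1],(q-p)[0])))
to([g[0],g[1],81],-14)
```

```text
[ 561.4 -155.1  120. ] [ 581. -160.  120.]
[ 554.6 -181.9  120. ] [ 574.8 -186.9  120. ]
grip [ 568.  -170.8  120. ]
rod [ 586.1 -176.3   60. ] [ 663.1 -196.    60. ] -14.350956211087778 mouth [ 626.3 -186.8   60. ] grip->mouth 60.45568625034369
-14.004063870347926
shift m [ 0.0072 -0.0018  0.1074] roll 0.0 pos [ 560.6 -170.8  188.4] yaw -14.0 t 9.3
```

The grip is 20.5 × 27.7 mm and 60.5 mm from the mouth, with the axis at about −14°, all as specified. I'll descend and close on it.

```bash
python3 -m pendant '[{"xyz":[0.0068,-0.001,0.02],"roll":0,"jaw":0},{"xyz":[0.0068,-0.001,0.05],"roll":0,"jaw":0},{"xyz":[0.0068,-0.001,0.08],"roll":0,"jaw":0},{"xyz":[0.0068,-0.001,0.1],"roll":0,"jaw":0},{"xyz":[0.0068,-0.001,0.107],"roll":0,"jaw":0},{"xyz":[0.0068,-0.001,0.107],"roll":0,"jaw":0},{"xyz":[0.0068,-0.001,0.107],"roll":0,"jaw":0.5},{"xyz":[0.0068,-0.001,0.107],"roll":0,"jaw":1}]' 45
python3 -m pendant '[{"xyz":[0,0,0],"roll":0,"jaw":1},{"xyz":[0,0,0],"roll":0,"jaw":1},{"xyz":[0,0,0],"roll":0,"jaw":1},{"xyz":[0,0,0],"roll":0,"jaw":1},{"xyz":[0,0,0],"roll":0,"jaw":1},{"xyz":[0,0,0],"roll":0,"jaw":1},{"xyz":[0,0,0],"roll":0,"jaw":1},{"xyz":[0,0,0],"roll":0,"jaw":1}]'
```

```text
time_s: 10.3
ee_pos: [568.0, -171.6, 82.4]
ee_rot: [180.0, -0.1, -14.0]
force: [0.5, 0.7, 0.4]
gripper_width: 74.0
time_s: 11.3
ee_pos: [567.4, -171.5, 81.4]
ee_rot: [-180.0, -0.0, -14.0]
force: [-1.1, 0.1, -0.9]
gripper_width: 21.6
```

The grip is held at 21.6 mm with little force. Now I'll pull 65 mm gently along −x of the tool.

```bash
python3 -m pendant '[{"xyz":[-0.006,0,0],"roll":0,"jaw":1},{"xyz":[-0.015,0,0],"roll":0,"jaw":1},{"xyz":[-0.025,0,0],"roll":0,"jaw":1},{"xyz":[-0.035,0,0],"roll":0,"jaw":1},{"xyz":[-0.045,0,0],"roll":0,"jaw":1},{"xyz":[-0.054,0,0],"roll":0,"jaw":1},{"xyz":[-0.061,0,0],"roll":0,"jaw":1},{"xyz":[-0.065,0,0],"roll":0,"jaw":1}]'
python3 -m pendant '[{"xyz":[0,0,0],"roll":0,"jaw":1},{"xyz":[0,0,0],"roll":0,"jaw":1},{"xyz":[0,0,0],"roll":0,"jaw":1},{"xyz":[0,0,0],"roll":0,"jaw":1},{"xyz":[0,0,0],"roll":0,"jaw":1},{"xyz":[0,0,0],"roll":0,"jaw":1},{"xyz":[0,0,0],"roll":0,"jaw":1},{"xyz":[0,0,0],"roll":0,"jaw":1}]'
python3 - <<'E'
from h import *
s=env.state(); print('pulled',np.linalg.norm(s['ee_pos'][:2]-[567.4,-171.5]),s['force'])
grab('wrist','w5'); grab('scene','s5'); grab('top','t5')
f=lambda n,a,b,c,d,k:cv2.resize(cv2.imread(n)[a:b,c:d],None,fx=k,fy=k,interpolation=cv2.INTER_CUBIC)
cv2.imwrite('pics/c5.png',np.vstack([f('pics/w5.png',130,330,240,540,2),np.hstack([f('pics/s5.png',190,290,200,350,2),f('pics/t5.png',190,290,340,490,2)])])[:600])
E
```

```text
time_s: 12.3
ee_pos: [506.5, -156.1, 81.4]
ee_rot: [-180.0, -0.3, -14.0]
force: [11.4, -1.7, -7.6]
gripper_width: 21.8
time_s: 13.3
ee_pos: [506.7, -156.2, 81.4]
ee_rot: [-180.0, -0.3, -14.0]
force: [9.5, -2.1, -6.2]
gripper_width: 22.0
pulled 62.63693194812955 [ 9.48668169 -2.09884416 -6.23892855]
```

View pics/c5.png

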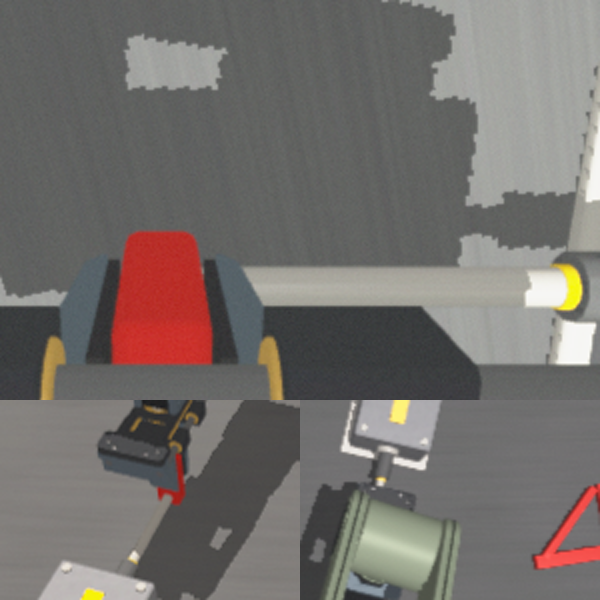

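The wrist crop shows the yellow band emerging at the mouth, from x≈562 to 581 at twofold scale. I'll put a length to that.

Run:
```python
from h import *
a,b=ptz('w5',240+563/2,130+287/2,66),ptz('w5',240+580/2,130+287/2,66); print(a,b,np.linalg.norm(a-b))
f=np.load('pics/w5.npz'); im=f['im'].astype(int); m=(im[...,2]>170)&(im[...,1]>140)&(im[...,0]<90); v,u=np.nonzero(m[250:300,500:560]); 
for r in np.unique(v): print(r+250,u[v==r].min()+500,u[v==r].max()+500)
```

```text
[ 620.7 -182.7   66. ] [ 625.6 -183.9   66. ] 5.044799302251757
262 517 524
263 518 526
264 520 527
265 521 528
266 522 528
267 523 529
268 523 529
269 524 529
270 524 530
271 524 530
272 524 530
273 524 530
274 524 530
275 524 530
276 524 530
277 524 530
278 524 530
279 523 530
280 523 529
281 522 529
282 522 528
283 520 527
284 517 526
```

About 4 mm of the band shows, so the pull is about 63 mm, and the arm's travel says 62.6 mm. I'll pull 2 mm more to centre it.

```bash
python3 -m pendant '[{"xyz":[-0.001,0,0],"roll":0,"jaw":1},{"xyz":[-0.002,0,0],"roll":0,"jaw":1},{"xyz":[-0.002,0,0],"roll":0,"jaw":1},{"xyz":[-0.002,0,0],"roll":0,"jaw":1},{"xyz":[-0.002,0,0],"roll":0,"jaw":1},{"xyz":[-0.002,0,0],"roll":0,"jaw":1},{"xyz":[-0.002,0,0],"roll":0,"jaw":1},{"xyz":[-0.002,0,0],"roll":0,"jaw":1}]'
python3 - <<'E'
from h import *
s=env.state(); print('pulled',np.linalg.norm(s['ee_pos'][:2]-[567.4,-171.5]),s['gripper_width'],abs(s['qvel']).max())
im,_=grab('wrist','w6'); im=im.astype(int); m=(im[...,2]>170)&(im[...,1]>140)&(im[...,0]<90); print(np.nonzero(m[274,500:575])[0]+500)
im2=cv2.imread('pics/top0.png').astype(int); im3,_=grab('top','t6'); d=abs(im2-im3).max(2)
for n,(a,b,c,e) in dict(brush=(205,295,150,185),magnet=(228,278,452,505),coupon=(290,332,205,242),can=(152,188,308,333)).items(): print(n,(d[a:b,c:e]>80).mean())
E
```

```text
time_s: 14.45
ee_pos: [504.9, -155.7, 81.4]
ee_rot: [-180.0, -0.3, -14.0]
force: [10.9, -2.1, -6.5]
gripper_width: 21.8
pulled 64.5149414630964 21.793593296215484 0.1083754972672763
[524 525 526 527 528 529 530 531 532 533]
brush 0.0
magnet 0.0
coupon 0.0
can 0.0
```

The travel is 64.5 mm, about 6 mm of the band shows, the arm is still and the bystanders haven't moved. Handing in.

```bash
python3 -c "
from workcell import env
print(env.job_done())"
```

```text
the job is handed in; nothing more can be done
None
```

I turned the fan dial to the green mark and let go of it, then pulled the damper rod out to its yellow band. I handed the job in at about 14.5 s with the gripper still holding the rod; no verdict was reported.

- **Dial:** I turned it about 81° clockwise. The wrist picture taken after letting go showed the white pointer straight along the green mark.
- **Rod:** The arm's travel reads 64.5 mm. About 6 mm of the 12 mm yellow band shows at the sleeve mouth, so the two agree to within about 1 mm. The first pull came up about 2 mm short, and I made that up with a small second pull.
- **Hold:** The jaws stand at 21.8 mm on the 22 mm grip with a grip setting of 45 N. The arm was still, and the force back along the rod was about 11 N, which fits the spring at the band.
- **Bystanders:** The before and after top pictures showed no change at the brush, magnet square, coupon or can.
- **Disagreements:** The first wrist look at the dial was taken while the arm was still settling, so I repeated it at rest. The top and wrist cameras then differed by about 5 mm on the dial axis's y position and about 6° on the bar angle. I took a middle value for the position and the wrist's angle, and the grip on the bar went cleanly.

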